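File a board carrier in the lever arch binder

TASK

File the loose punched board carrier in the lever arch binder: hold the lever lightly and lift it until the rings spring open, feel the carrier's two holes gently onto the two posts, which do not always stand in quite the same place, and let it lie flat on the carriers already filed. Then press the lever down until it is fully home and the rings are closed over it; never force lever or posts, which bend easily, and leave everything else on the bench where it is.

Things in the scene. Friction and masses are not known exactly. Their poses are not given: they have to be found in the camera images.
- binder: Lever arch binder, fixed: black base board x -125..+105, y -100..+100, 6 mm thick, origin on the bench midway between the posts' nominal places. Filed carriers fill x -13..+97, y -60..+60 up to z 16. Two ring arches (y +-40) hinged at x -34, z 18 and linked to the lever: closed they reach over to the post tops (up to z 62); open they stand back at x -45, z up to 75.
- post_line (a point): Nominal midpoint of the tops of the two upright 7 mm steel posts, at binder x 0, z 52; posts at binder y +-40, tops blunt (last 3 mm tapered to 5 mm). They stand on a loose carriage: both together really stand up to 9 mm off along the binder's y, either way, unknown and not shown by this point; the carriage is stiff, it slides only above about 12 N.
- seat (a point): Where the filed carrier's origin belongs (binder x 42, y 0, z 16; y shifted as the posts are): flat on the carriers already filed, holes over the posts, its +x along the binder's +x.
- lever (a joint): Lever angle, rad: 0 down = home, rings closed; 0.65 up = rings fully open. Over-centre spring: below 0.1 it pulls itself home (about 3 N at the bar to lift it off), above 0.1 it springs open by itself and up to about 9 N at the bar presses it back down. Fingers' squeeze and push on it together must stay under 50 N: grip with 15 N or less.
- lever_bar (a point): Middle of the lever's round crossbar, 10 mm diameter, along the binder's y, 44 mm clear between two side arms that run to the hinge (4 mm thick, 12 mm high). Home: binder x -103, y 0, z 34, that is 28 mm above the base board; open: x -88, z 78. The window between bar and hinge bracket is 55 mm long, open below to the base board.
- carrier: The loose white plastic board carrier, about 140 g: plate 110 (x) x 120 (y) x 5 mm with two 10 mm through holes at x -42, y +-40, and a central grip rib on top, 56 mm long along x, 12 mm wide, z 5 to 23. Two thin green boards beside the rib. Origin: centre of the underside. It must press on the posts and binder with less than 25 N.
- lever_hinge (a point): Middle of the lever's hinge axis, at binder x -30, y 0, z 34; the axis lies along the binder's y. The crossbar moves on a 73 mm radius about it, from the -x side upward.
- carrier_holes (a point): Point midway between the carrier's two holes, at its underside (carrier x -42, y 0).
- heatsink: Bystander: bare aluminium heat sink 100 x 110 mm with seven fins, 24 mm high, no holes. Origin at the underside centre. The carrier and it may lie on either side.
- spool: Bystander: solder spool, 54 mm across, 45 mm high; origin at the underside centre.
- flux: Bystander: small jar, 48 mm across, 50 mm high; origin at the underside centre.
- brush: Bystander: brush, 150 mm long, lying along its x.
- driver: Bystander: screwdriver, 160 mm long, lying along its x.
- module: Bystander: car control module, 150 x 150 x 32 mm; origin at the underside centre.
- pencup: Bystander: round pen cup, 72 mm across, 95 mm high; origin at the underside centre.
Things that resemble listed ones, but are neither listed nor needed, are in the scene too. Leave any black or pink look-alike of the carrier alone.

How it is judged (in metres and radians):
On the way, in this order (a step that is already met when the one before it is completed fails the run):
1. the lever is up and the rings are open (value of joint lever above 0.55 rad), for 0.2 s.
2. the carrier lies flat over both posts on the filed carriers with the rings open (value of joint lever above 0.5 rad and z of carrier in the frame of binder between 0.013 and 0.019 m and x of carrier in the frame of binder between 0.037 and 0.047 m and y of carrier in the frame of binder between -0.013 and 0.013 m and angle between the x axis of carrier and the x axis of binder, either way round below 0.1 rad and angle between carrier's own z axis and vertical below 0.06 rad), for 0.2 s.
3. the lever is pressed fully home (value of joint lever below 0.03 rad), for 0.2 s.
At the end, for the whole second after the job is handed in: The carrier rests flat on the filed carriers, both posts through its holes (underside within 3 mm of z 16, tilt < 0.06 rad, origin within 5 mm of binder x 42 and 13 mm of y 0, turned < 0.1 rad), released; lever fully home (< 0.03 rad), rings closed (value of joint lever below 0.03 rad and z of carrier in the frame of binder between 0.013 and 0.019 m and x of carrier in the frame of binder between 0.037 and 0.047 m and y of carrier in the frame of binder between -0.013 and 0.013 m and angle between the x axis of carrier and the x axis of binder, either way round below 0.1 rad and angle between carrier's own z axis and vertical below 0.06 rad and linear speed of carrier below 0.02 m/s); the robot touches nothing.
It fails at once if the carrier is pressed on the binder or its posts with more than 25 N (contact force between carrier and binder above 25 N).
It fails at once if the fingers load the binder or its lever with more than 50 N (contact force between the fingers and binder above 50 N).
It fails at once if a bystander is moved by more than 30 mm (distance of any of heatsink, spool, flux, brush, driver, module, pencup from where it was at the start of the episode above 0.03 m).
It also fails if it takes over 69 s, if anything falls off the work surface, if the arm or the gripper's body presses on something with over 40 N, if the wrist force passes 120 N, or if a joint passes its speed limit or range.

ROBOT

A 6-joint arm with a two-finger parallel gripper is mounted at the origin on the work surface. World frame = base frame: x ahead of the robot, y to its left, z up, the work surface at z = 0. Lengths are in mm, angles in rad, forces in N, time in s.
With the tool pointing down it reaches from about 350 to 775 mm from the base axis. Payload 7.3 kg.
Tool frame: the origin (TCP) lies on the front face of the gripper's body, between the roots of the fingers; the fingertips stand 66 mm ahead of it and the grasp point (between the pads) lies 47 mm ahead of it (bot.tip_extent is the distance from the TCP to the fingertips, in mm); z points along the fingers, y is the line along which they close (so a half turn about z gives the same grasp; the last joint's range is limited). The gripper opens to 92 mm and grips with 3 to 60 N. Pads are 19 mm wide; open, the fingers measure 130 mm over their backs; the gripper's body (75 mm by 190 mm) begins 47 mm behind the grasp point.
Start: joints at [1.121, 0.342, 1.524, -0, 1.275, -0.146], TCP at [157.035, 500.977, 292.241] pointing down, gripper open.
Joint ranges: [-2.53, 2.53], [-0.77, 2.02], [0.04, 2.7], [-1, 4.14], [0.28, 2.66], [-3.11, 3.11]. Speed limits (rad/s): [2.57, 2.57, 3.14, 3.14, 3.14, 3.14].

INTERFACE

Orientations are given as [roll, pitch, yaw] about the fixed x, y, z axes, in that order (R = Rz(yaw) Ry(pitch) Rx(roll)).
In Python, from plant import readout, viewer, order, bot gives the robot as it stands.
- The arm moves only by the shell command python3 -m creep 'ROWS'. ROWS is text: rows parted by semicolons, each of 7 numbers parted by spaces: the shift along the world's x, y, z in m, then the turn, a rotation vector about the world's x, y, z in rad, then the opening in per cent of the stroke, from 0 (shut) to 100 (fully open). A call has 1 to 8 rows; each row shifts and turns the commanded pose from where the row before left it; what a row does not reach is not made up. A row lasts 1/12 s, in which the tool goes at most 41.7 mm and 7.16 degrees, less where a joint would pass 70% of its speed; a pose out of reach is approached as far as the arm can. A call is refused whole if a number of a shift passes 0.0417 or a number of a turn 0.125, either way. A call with a gripper value outside its range is refused whole. The fingers move at their own pace and stop on an object; the grip force is fixed at half the most. Time passes only in rows, so rows that do not move let the fingers close. It gives the time, the measured TCP pose, the force, the opening and the grip force at its end, in the units of the state.
- readout.get_obs(): the state, without advancing time (a new reading comes with each control period).
- viewer.capture(name): name is "side" or "top"; returns the picture (420x560x3 uint8, red, green, blue); there is no depth.
- viewer.camera_info(name): a dict with "fx", "fy", "cx", "cy" (pixels), "origin" and "rotation" of the camera in the world. Camera axes: x right, y up, looking along -z (the intrinsics and any distortion apply to the point x, -y, -z); pixel columns grow to the right and rows downward; lengths in mm; the calibration is good to about 2 mm. A picture is of the moment at which its call begins. camera_info takes no time and is no camera call.
- order.close_job(): hands the job in; it is judged then, once.
The state is a dict: "time": time; "joint_positions": joint angles; "dq": joint speeds; "tau": joint torques, N m; "tool_pos": TCP position; "tcp_rot": TCP orientation; "contact_force": force on the tool from outside, world axes, zero at the start; "moment": the same for the moment, N m; "grip_width": finger opening in mm; "finger_force": force on a finger pad.
Only numpy, scipy, OpenCV 4.12 (cv2) and the standard library are available. Lean on these libraries where they do the work, as an engineer would, in place of code of your own. Each camera call takes 0.05 s, during which the arm holds its last target. There are 200 camera calls.

## Working session

There is one attempt and no reset: what is moved stays moved. The work goes in short steps, Python scripts to look and compute and a shell command to move; the robot and the scene stay as the last step left them, time stands still between calls to the robot, and variables do not carry over. Pictures are saved under pics/ and viewed, at most 10 in all, crops included, and the job is handed in when it is done.

```bash
ls; mkdir -p pics
python3 - <<'E'
from plant import readout, viewer
import cv2
print(readout.get_obs())
for n in("side","top"):
    cv2.imwrite(f"pics/{n}0.png",cv2.resize(viewer.capture(n)[:,:,::-1],(800,600),interpolation=cv2.INTER_CUBIC)); print(viewer.camera_info(n))
E
```

```text
pics
{'time': 0.0, 'joint_positions': array([ 1.12099375e+00,  3.42710181e-01,  1.52500908e+00,  1.48277774e-05,
        1.27540438e+00, -1.46035346e-01]), 'dq': array([ 0.00039498, -0.00146427,  0.00204297, -0.00082206, -0.00047125,
        0.00106771]), 'tau': array([-2.53816552e-04, -4.31237519e+01, -2.44215328e+01,  7.17201247e-02,
        5.59447089e-02, -7.49255651e-05]), 'tool_pos': array([156.8950179 , 500.6873256 , 291.55416981]), 'tcp_rot': array([-3.14008003e+00, -2.36812303e-04,  2.83782092e+00]), 'contact_force': array([-0.3339896 , -0.19670204, -0.79192608]), 'moment': array([ 0.01732557,  0.00461368, -0.05915378]), 'finger_force': 0.0, 'grip_width': 91.3632555898975}
{'fx': 518.4945994518424, 'fy': 518.4945994518424, 'cx': 275.2825760642116, 'cy': 203.45338609457463, 'origin': array([ 388.65921327, -842.98403589, 1226.72899884]), 'rotation': array([ 0.67185006,  0.01513152, -0.20405235])}
{'fx': 396.87342390964, 'fy': 396.87342390964, 'cx': 281.6713708216734, 'cy': 205.89298496927023, 'origin': array([ 382.48442969,   86.59427937, 1023.40456742]), 'rotation': array([ 0.17133218, -0.01901064, -1.54396137])}
```

View pics/top0.png

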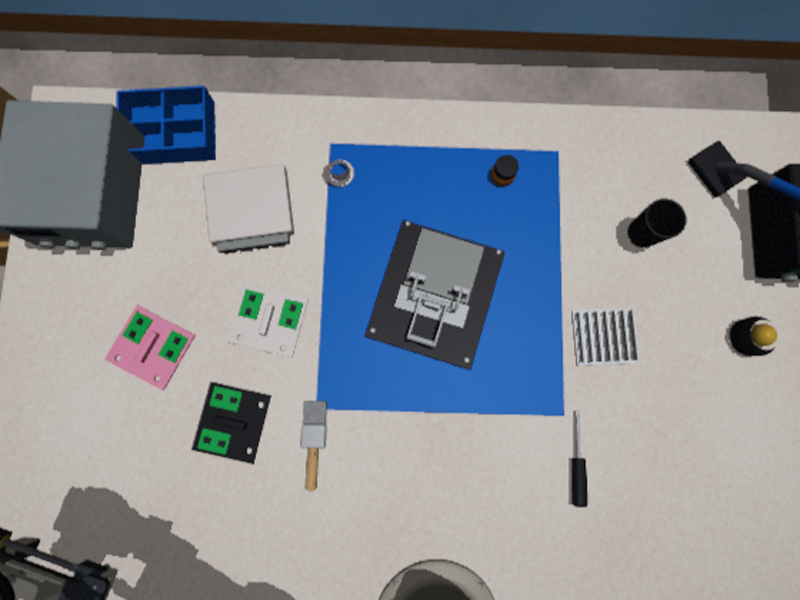

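View pics/side0.png

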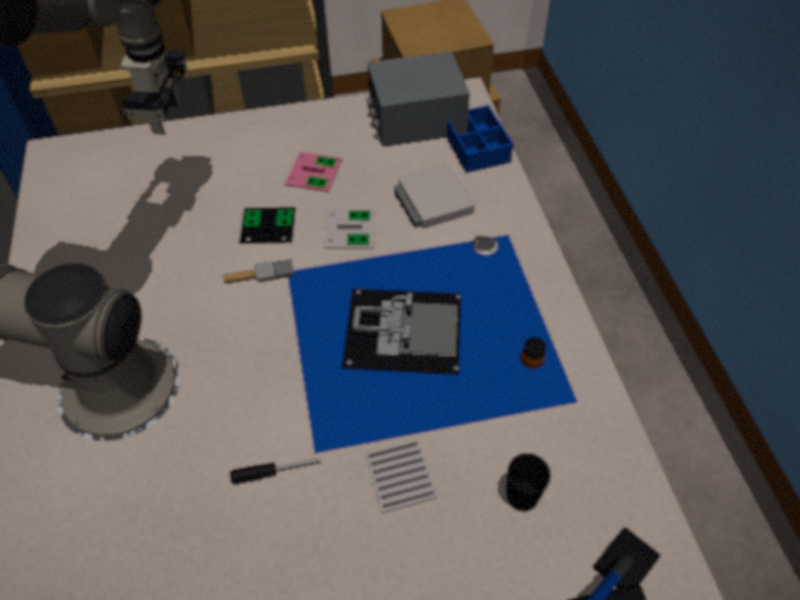

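Top view: binder centred near (435,295) with its lever toward the robot (425,330). The white carrier is near (268,322), with its holes on the side nearest the robot at about (237,338) and (280,350). The heatsink is at (605,337). I'll take enlarged crops and check the calibration.

```bash
cat > h.py <<'E'
import numpy as np, cv2
from scipy.spatial.transform import Rotation as R
from plant import readout, viewer
def cam(n):
    c=viewer.camera_info(n); return c, R.from_euler('xyz',c['rotation']).as_matrix()
def proj(n,P):
    c,M=cam(n); q=(np.atleast_2d(P)-c['origin'])@M
    return np.c_[c['cx']+c['fx']*q[:,0]/-q[:,2], c['cy']-c['fy']*q[:,1]/-q[:,2]]
def at_z(n,uv,z):
    c,M=cam(n); uv=np.atleast_2d(uv)
    d=np.c_[(uv[:,0]-c['cx'])/c['fx'],-(uv[:,1]-c['cy'])/c['fy'],-np.ones(len(uv))]@M.T
    return c['origin']+d*((z-c['origin'][2])/d[:,2])[:,None]
E
python3 - <<'E'
from h import *
print(viewer.camera_info('top').keys())
k=1.42857
print(proj('top',[0,0,0])*k,proj('side',[0,0,0])*k, proj('side',[156.9,500.7,292])*k)
print(at_z('top',np.array([[404,220],[504,253],[470,369],[365,337]])/k,6).round(0))
print(at_z('side',np.array([[355,289],[462,292],[460,375],[344,367]])/k,6).round(0))
t=viewer.capture('top')[:,:,::-1]; s=viewer.capture('side')[:,:,::-1]
cv2.imwrite('pics/t.png',t);cv2.imwrite('pics/s.png',s)
f=lambda a,x0,y0,w,h,m:cv2.resize(a[y0:y0+h,x0:x0+w],None,fx=m,fy=m,interpolation=cv2.INTER_CUBIC)
o=np.zeros((600,800,3),np.uint8)
o[:600,:550]=f(t,250,148,110,120,5)
o[:240,552:800]=f(t,156,198,62,60,4)
o[250:250+204,552:552+246]=f(s,225,143,41,34,6)
cv2.imwrite('pics/c1.png',o)
E
```

```text
dict_keys(['fx', 'fy', 'cx', 'cy', 'origin', 'rotation'])
[[436.51738757 626.67627732]] [[117.5451368  385.97688802]] [[158.01270174  93.4194611 ]]
[[ 699.   73.    6.]
 [ 642. -114.    6.]
 [ 427.  -52.    6.]
 [ 479.  137.    6.]]
[[ 489.  133.    6.]
 [ 708.   77.    6.]
 [ 651. -120.    6.]
 [ 435.  -54.    6.]]
```

View pics/c1.png

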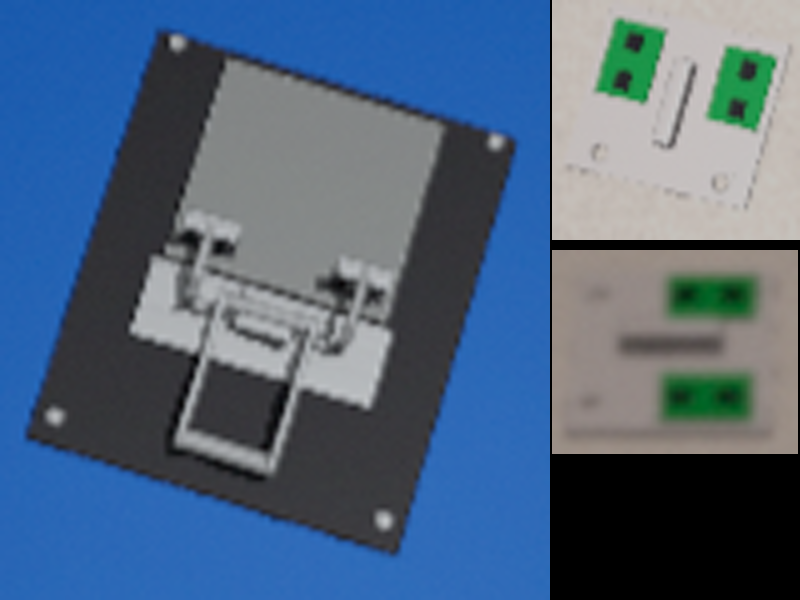

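The crops show the binder corners at (158,30), (517,142), (398,553) and (28,437), with the lever bar around (222,455). In the carrier crop the holes are at (598,152) and (720,182), and the rib top runs from (688,60) to (665,145).

```bash
cat >> h.py <<'E'
def fit2(loc,w):
    loc=np.array(loc,float);w=np.array(w,float)[:,:2];a=loc-loc.mean(0);b=w-w.mean(0)
    t=np.arctan2((a[:,0]*b[:,1]-a[:,1]*b[:,0]).sum(),(a*b).sum())
    M=np.array([[np.cos(t),-np.sin(t)],[np.sin(t),np.cos(t)]]);o=w.mean(0)-M@loc.mean(0)
    return o,t,np.abs(w-(loc@M.T+o)).max()
E
python3 - <<'E'
from h import *
A=np.array
L=[[105,100],[105,-100],[-125,-100],[-125,100]]
ct=A([[158,30],[517,142],[398,553],[28,437]])/5+[250,148]
cs=A([[462,292],[460,375],[344,367],[355,289]])/1.42857
print('binder top',fit2(L,at_z('top',ct-.4,6)))
cs=A([[355,289],[462,292],[460,375],[344,367]])/1.42857
print('binder side',fit2([[-125,100],[105,100],[105,-100],[-125,-100]],at_z('side',cs-.35,6)))
t4=lambda p:(A(p)-[552,0])/4+[156,198]-.4
s6=lambda p:(A(p)-[552,250])/6+[225,143]-.4
ht=at_z('top',t4([[598,152],[720,182]]),5);rt=at_z('top',t4([[689,60],[664,146]]),23)
hs=at_z('side',s6([[597,294],[590,403]]),5);rs=at_z('side',s6([[619,343],[722,343]]),20)
for h,r in((ht,rt),(hs,rs)): print('holes',h.round(1).tolist(),np.linalg.norm(h[0]-h[1]),'rib',r.round(1).tolist(),np.linalg.norm(r[0]-r[1]))
print(fit2([[-42,40],[-42,-40],[28,0],[-28,0]],np.r_[ht,rt[:1],rt[1:]]))
print(fit2([[-42,40],[-42,-40],[-28,0],[28,0]],np.r_[hs,rs]))
E
```

```text
binder top (array([573.05036943,   9.16584994]), np.float64(-0.2755837691790264), np.float64(1.9441376915426645))
binder side (array([579.58495404,   7.87192825]), np.float64(-0.27656227866755917), np.float64(3.427104467851734))
holes [[473.3, 362.8, 5.0], [456.4, 283.9, 5.0]] 80.6671313305068 rib [[531.8, 304.9, 23.0], [476.6, 316.9, 23.0]] 56.41193743310666
holes [[474.4, 362.8, 5.0], [458.5, 283.7, 5.0]] 80.65148712882603 rib [[479.3, 309.4, 20.0], [533.0, 297.5, 20.0]] 55.01825973557755
(array([504.92211153, 312.2154267 ]), np.float64(-0.2373954824291126), np.float64(1.8545431985330652))
(array([506.47559365, 307.58671212]), np.float64(-0.2772140740484432), np.float64(5.8703051365752685))
```

```bash
python3 - <<'E'
from h import *
# bar check: visible bar ends in crop -> world at z 38 ; predicted pixel in crop of nominal points
p=at_z('top',np.array([[175,440],[270,470]])/5+[250,148]-.4,38);print('bar mid',p.mean(0).round(1),p.round(1).tolist())
E
python3 -m creep '0.018 -0.035 0 0 0 0.028 2;0.018 -0.035 0 0 0 0 2;0.018 -0.035 0 0 0 0 2;0.018 -0.035 0 0 0 0 2;0.018 -0.035 0 0 0 0 2;0.018 -0.035 0 0 0 0 2;0.018 -0.035 0 0 0 0 2;0.018 -0.035 0 0 0 0 2'
python3 -m creep '0.018 -0.035 0 0 0 0 2;0.018 -0.035 0 0 0 0 2;0.018 -0.035 0 0 0 0 2;0.018 -0.035 0 0 0 0 2;0.01 -0.017 -0.02 0 0 0 2;0 0 -0.02 -0.032 -0.112 0 2;0 0 -0.02 -0.032 -0.112 0 2;0 0 0 -0.032 -0.112 0 2'; python3 -c "
from plant import readout;o=readout.get_obs();print(o['joint_positions'].round(3),o['tool_pos'],o['tcp_rot'])"
```

```text
bar mid [471.9  39.4  38. ] [[478.7, 63.1, 38.0], [465.1, 15.6, 38.0]]
time: 0.87
tool_pos: [301.3, 219.3, 292.3]
tcp_rot: [3.141, 0.0, 2.866]
contact_force: [2.1, 0.6, 0.5]
grip_width: 43.0
finger_force: 0.0
time: 1.53
tool_pos: [381.9, 63.2, 230.6]
tcp_rot: [-3.14, 0.342, 2.864]
contact_force: [-1.5, -0.5, -1.1]
grip_width: 2.3
finger_force: 0.0
[ 0.034  0.045  2.151 -0.179  0.627 -1.13 ] [381.85245434  63.21769418 230.63553923] [-3.13996782  0.34177103  2.8641865 ]
```

Tilting the tool outward this close to the base would run joint 5 into its limit. I'll tilt sideways instead, about the binder x axis, and hook one open finger under the lever's +y side arm.

```bash
python3 -m creep '0.034 -0.003 0 0.032 0.112 0 100;0.034 -0.003 0 0.032 0.112 0 100;0.034 -0.004 0 0.028 0.104 0 100;0 0 -0.01 -0.096 0.027 0 100;0 0 -0.01 -0.096 0.027 0 100;0 0 -0.01 -0.096 0.027 0 100;0 0 0 -0.096 0.027 0 100;0 0 0 0 0 0 100'
cat >> h.py <<'E'
BO=np.array([573.,9.,0]); BY=-.276
def tob(p): return R.from_euler('z',-BY).apply(np.array(p)-BO)
def tow(p): return R.from_euler('z',BY).apply(np.array(p,float))+BO
def stat():
    o=readout.get_obs(); M=R.from_euler('xyz',o['tcp_rot']).as_matrix()
    print('t',o['time'],'J',o['joint_positions'].round(2),'w',o['tool_pos'].round(1),'b',tob(o['tool_pos']).round(1))
    Mb=R.from_euler('z',-BY).as_matrix()@M; print('ztool_b',Mb[:,2].round(3),'ytool_b',Mb[:,1].round(3),'F_b',(R.from_euler('z',-BY).apply(o['contact_force'])).round(1),'grip',o['grip_width'].round(1),o['finger_force'])
    return o
E
python3 -c "from h import *;stat()"
```

```text
time: 2.2
tool_pos: [484.9, 55.2, 201.6]
tcp_rot: [-2.736, -0.001, 2.869]
contact_force: [-0.6, 0.8, -0.7]
grip_width: 50.6
finger_force: 0.0
t 2.2 J [ 0.14  0.47  1.65 -0.4   1.21 -0.98] w [484.9  55.2 201.6] b [-97.4  20.4 201.6]Traceback (most recent call last):
  File "<string>", line 1, in <module>
    from h import *;stat()
                    ~~~~^^
  File "h.py", line 24, in stat
    Mb=R.from_euler('z',-BY).as_matrix()@M; print('ztool_b',Mb[:,2].round(3),'ytool_b',Mb[:,1].round(3),'F_b',(R.from_euler('z',-BY).apply(o['contact_force'])).round(1),'grip',o['grip_width'].round(1),o['finger_force'])
                                                                                                                                                                                ^^^^^^^^^^^^^^^^^^^^^
AttributeError: 'float' object has no attribute 'round'
```

```bash
sed -i "s/o\['grip_width'\].round(1)/round(float(o['grip_width']),1)/" h.py
python3 -m creep '0 0 -0.02 0 0 0 100;0 0 -0.02 0 0 0 100;0 0 -0.02 0 0 0 100;0 0 0 0 0 0 100'
python3 - <<'E'
from h import *
stat()
f=lambda a,x0,y0,w,h,m:cv2.resize(a[y0:y0+h,x0:x0+w],None,fx=m,fy=m,interpolation=cv2.INTER_CUBIC)
t=viewer.capture('top')[:,:,::-1]; s=viewer.capture('side')[:,:,::-1]
cv2.imwrite('pics/c2.png',np.hstack([f(t,260,165,80,110,5),f(s,215,165,80,110,5)]))
E
```

```text
time: 2.53
tool_pos: [483.5, 53.6, 140.7]
tcp_rot: [-2.742, -0.003, 2.866]
contact_force: [-1.3, 0.2, 0.2]
grip_width: 77.5
finger_force: 0.0
t 2.5333 J [ 0.14  0.55  1.72 -0.41  1.08 -0.92] w [483.5  53.6 140.7] b [-98.3  18.5 140.7]
ztool_b [-0.003 -0.389 -0.921] ytool_b [-0.001  0.921 -0.389] F_b [-1.3 -0.1  0.2] grip 77.5 0.0
```

View pics/c2.png

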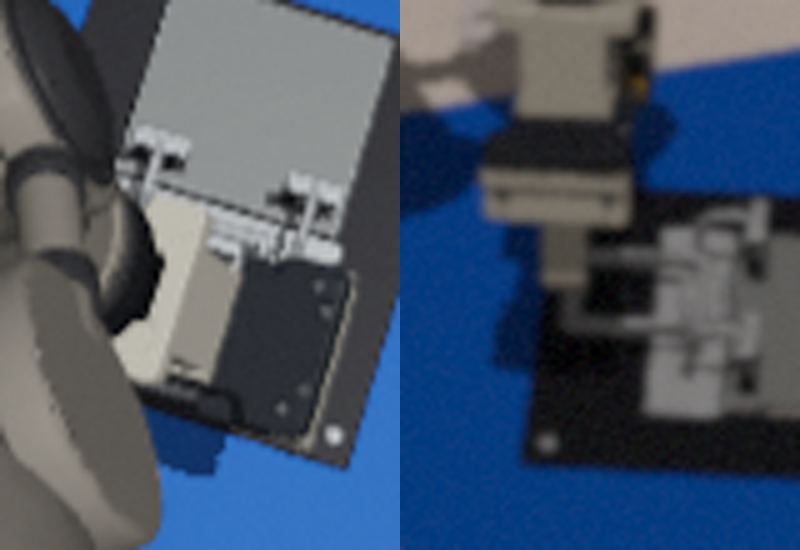

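The side crop shows the lever arms at about (610,255) and (610,320). The hooking finger at (565,265) is still above them, which agrees with the computed geometry. I'll finish opening and descend outside the +y arm.

```bash
python3 -m creep '0 0 0 0 0 0 100;0 0 0 0 0 0 100;0 0 -0.008 0 0 0 100;0 0 -0.008 0 0 0 100;0 0 -0.008 0 0 0 100;0 0 -0.008 0 0 0 100;0 0 -0.008 0 0 0 100;0 0 0 0 0 0 100'; python3 -c "from h import *;stat()"
```

```text
time: 3.3
tool_pos: [484.2, 53.8, 101.4]
tcp_rot: [-2.739, -0.001, 2.866]
contact_force: [0.3, -0.5, -0.4]
grip_width: 91.5
finger_force: 0.0
t 3.3 J [ 0.14  0.62  1.74 -0.44  1.   -0.88] w [484.2  53.8 101.4] b [-97.6  18.9 101.4]
ztool_b [-0.    -0.391 -0.92 ] ytool_b [-0.001  0.92  -0.391] F_b [ 0.4 -0.4 -0.4] grip 91.5 0.0
```

```bash
python3 -m creep '-0.0005 -0.0019 -0.001 0 0 0 100;-0.0005 -0.0019 -0.001 0 0 0 100;-0.0005 -0.0019 -0.001 0 0 0 100;-0.0005 -0.0019 0 0 0 0 100;0 0 0 0 0 0 100'; python3 -c "from h import *;stat()"
python3 -m creep '-0.0003 -0.001 0 0 0 0 100;0 0 0 0 0 0 100';python3 -m creep '-0.0003 -0.001 0 0 0 0 100;0 0 0 0 0 0 100';python3 -c "from h import *;stat()"
```

```text
time: 3.72
tool_pos: [483.0, 45.8, 100.5]
tcp_rot: [-2.74, 0.002, 2.866]
contact_force: [0.3, -0.1, -0.3]
grip_width: 91.6
finger_force: 0.0
t 3.7167 J [ 0.12  0.61  1.76 -0.45  0.98 -0.88] w [483.   45.8 100.5] b [-96.6  10.9 100.5]
ztool_b [ 0.002 -0.39  -0.921] ytool_b [ 0.001  0.921 -0.39 ] F_b [ 0.3 -0.  -0.3] grip 91.6 0.0
time: 3.88
tool_pos: [482.8, 45.1, 100.5]
tcp_rot: [-2.741, 0.003, 2.866]
contact_force: [0.0, 0.2, 0.0]
grip_width: 91.9
finger_force: 0.0
time: 4.05
tool_pos: [482.5, 44.2, 100.4]
tcp_rot: [-2.741, 0.002, 2.866]
contact_force: [-0.2, -0.2, -0.3]
grip_width: 92.0
finger_force: 0.0
t 4.05 J [ 0.12  0.61  1.76 -0.45  0.98 -0.88] w [482.5  44.2 100.4] b [-96.7   9.2 100.4]
ztool_b [ 0.002 -0.39  -0.921] ytool_b [ 0.     0.921 -0.39 ] F_b [-0.2 -0.3 -0.3] grip 92.0 0.0
```

```bash
for i in 1 2 3; do python3 -m creep '-0.0003 -0.001 0 0 0 0 100;0 0 0 0 0 0 100' | egrep 'tool_pos|force'; done
```

```text
tool_pos: [482.1, 43.2, 100.4]
contact_force: [0.7, 0.4, -0.1]
finger_force: 0.0
tool_pos: [482.0, 42.4, 100.3]
contact_force: [0.3, 1.8, 0.5]
finger_force: 0.6
tool_pos: [481.9, 42.0, 100.3]
contact_force: [0.7, 5.3, 0.6]
finger_force: 2.3
```

```bash
python3 -m creep '0 0 0.002 0 0 0 100;0 0 0.002 0 0 0 100;0 0 0 0 0 0 100' | egrep 'tool_pos|force'
```

```text
tool_pos: [481.7, 42.1, 104.2]
contact_force: [0.1, 4.7, -2.5]
finger_force: 2.8
```

Contact came where expected, so I'm lifting.

```bash
for i in 1 2; do python3 -m creep '0 0 0.002 0 0 0 100;0 0 0.002 0 0 0 100' | egrep 'tool_pos|force'; done
python3 -m creep '0 0 0.002 0 0 0 100;0 0 0.002 0 0 0 100;0 0 0 0 0 0 100' | egrep 'tool_pos|force'
python3 - <<'E'
from h import *
f=lambda a,x0,y0,w,h,m:cv2.resize(a[y0:y0+h,x0:x0+w],None,fx=m,fy=m,interpolation=cv2.INTER_CUBIC)
cv2.imwrite('pics/c3.png',f(viewer.capture('side')[:,:,::-1],215,165,90,110,5))
E
```

```text
tool_pos: [481.7, 42.1, 108.0]
contact_force: [1.4, 5.5, -3.0]
finger_force: 2.8
tool_pos: [482.0, 42.0, 112.3]
contact_force: [1.0, 4.5, 0.9]
finger_force: 1.9
tool_pos: [481.5, 40.9, 116.7]
contact_force: [0.5, 0.2, 0.2]
finger_force: 0.0
```

View pics/c3.png

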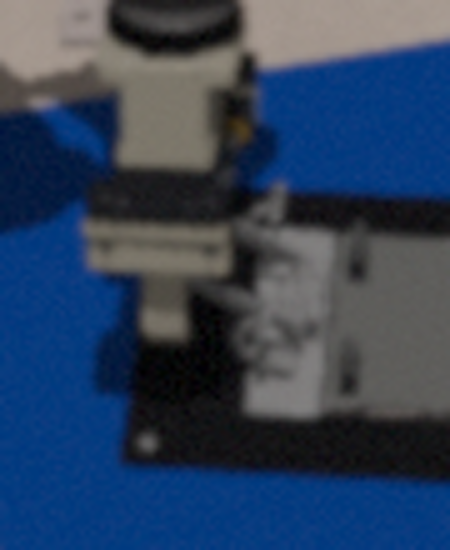

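The lever has sprung up and the rings stand back, leaving the posts bare at about (357,260) and (350,375). I'll retract along the finger axis and go to the carrier.

```bash
python3 -m creep '0.002 0.0075 0.0184 0 0 0 100;0.002 0.0075 0.0184 0 0 0 100;0.002 0.0075 0.0184 0 0 0 100;0.002 0.0075 0.0184 0 0 0 100;0.002 0.0075 0.0184 0 0 0 100;0 0.03 0 0.096 -0.027 0 40;0 0.03 0 0.096 -0.027 0 40;0 0.03 0 0.096 -0.027 0 40' |egrep force
python3 -m creep '0.003 0.03 0 0.096 -0.027 0 40;0.003 0.03 0 0 0 0.064 40;0.003 0.03 0 0 0 0 40;0.002 0.03 0 0 0 0 40;0.002 0.025 0 0 0 0 40;0 0 0 0 0 0 40';python3 - <<'E'
from h import *
stat()
f=lambda a,x0,y0,w,h,m:cv2.resize(a[y0:y0+h,x0:x0+w],None,fx=m,fy=m,interpolation=cv2.INTER_CUBIC)
t=viewer.capture('top')[:,:,::-1]; s=viewer.capture('side')[:,:,::-1]
cv2.imwrite('pics/t4.png',t)
cv2.imwrite('pics/c4.png',np.hstack([f(t,280,175,80,85,7),f(s,225,140,40,85,6)[:,:240].repeat(1,0)[:595] if 0 else cv2.resize(s[140:180,222:272],(240,595*0+192)) if 0 else np.vstack([f(s,222,140,48,40,5),np.zeros((395,240,3),np.uint8)])]))
E
```

```text
contact_force: [-0.4, 0.0, 0.6]
finger_force: 0.0
time: 6.6
tool_pos: [504.3, 317.3, 207.9]
tcp_rot: [-3.141, 0.002, 2.933]
contact_force: [-0.9, -0.8, -0.1]
grip_width: 38.7
finger_force: 0.0
t 6.6 J [ 0.43  0.54  1.44 -0.    1.16 -0.93] w [504.3 317.3 207.9] b [-150.1  277.9  207.9]
ztool_b [ 0.002 -0.001 -1.   ] ytool_b [-0.067  0.998 -0.001] F_b [-0.6 -1.  -0.1] grip 38.7 0.0
```

View pics/c4.png

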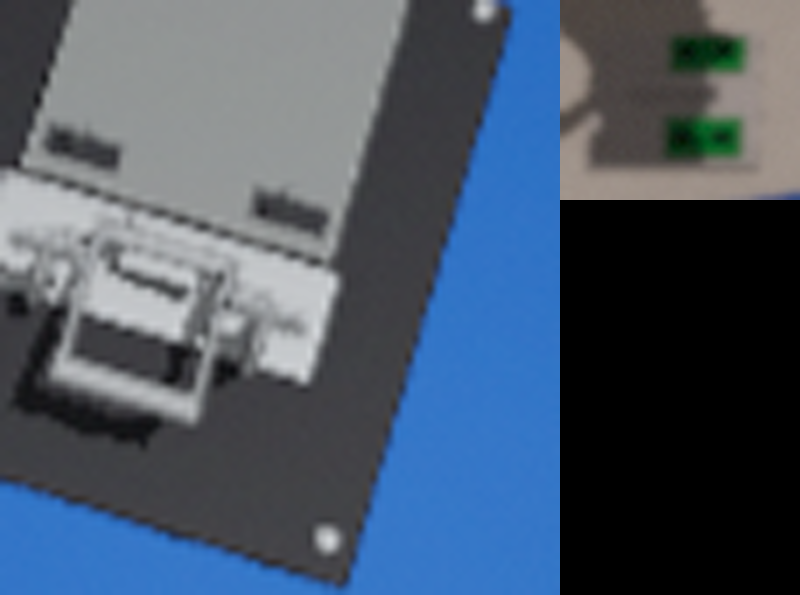

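Lever is up, and the slots for the posts are at (83,148) and (290,208) in the crop. I'll grasp the rib now and enhance those slots for a closer look.

```bash
python3 -m creep '0.0005 -0.0046 -0.03 0 0 -0.004 40;0 0 -0.03 0 0 0 40;0 0 -0.03 0 0 0 40;0 0 -0.02 0 0 0 40;0 0 -0.01 0 0 0 40;0 0 -0.005 0 0 0 40;0 0 -0.005 0 0 0 40;0 0 0 0 0 0 40'
python3 - <<'E'
from h import *
t=cv2.imread('pics/t4.png'); s=viewer.capture('side')[:,:,::-1]
print(proj('top',[tow([0,40,52]),tow([0,-40,52]),tow([0,40,16]),tow([0,-40,16])]).round(1).tolist())
u=proj('side',[tow([0,40,52]),tow([0,-40,52]),tow([0,40,16]),tow([0,-40,16])]);print(u.round(1).tolist())
def g(a,x0,y0,w,h,m):
    a=cv2.resize(a[y0:y0+h,x0:x0+w],None,fx=m,fy=m,interpolation=cv2.INTER_CUBIC);return cv2.normalize(a,None,0,255,cv2.NORM_MINMAX)
x,y=u.mean(0).astype(int);print(x,y)
cv2.imwrite('pics/c5.png',np.vstack([g(t,278,185,56,30,14),np.hstack([g(s,x-20,y-36,28,36,5) if 0 else g(s,x-28,y-36,56,20,7),g(s,x-28,y+8,56,20,7)])[:180]]))
E
```

```text
time: 7.37
tool_pos: [505.4, 308.8, 78.6]
tcp_rot: [-3.14, 0.002, 2.925]
contact_force: [0.4, -0.2, 1.1]
grip_width: 37.2
finger_force: 0.0
[[292.1, 193.2], [322.7, 202.7], [291.5, 196.0], [321.1, 205.2]]
[[285.2, 209.6], [283.5, 232.3], [285.2, 217.1], [283.5, 239.7]]
284 224
```

View pics/c5.png

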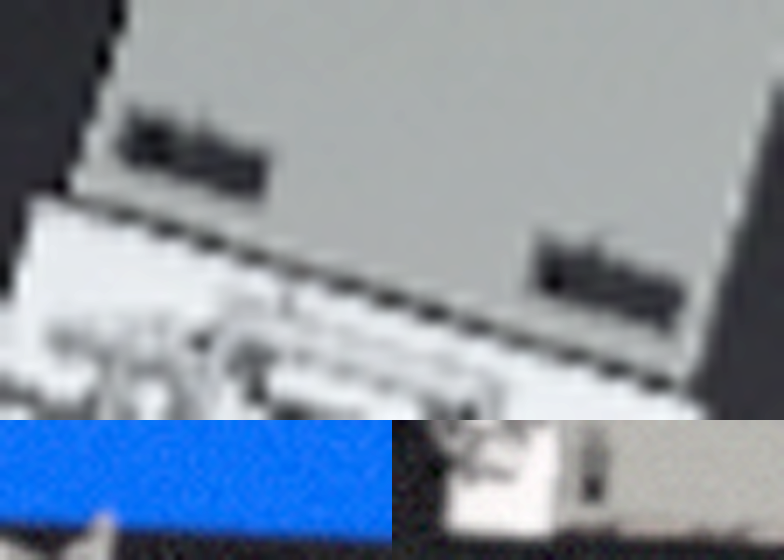

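The enlargement shows the slots centred at (193,150) and (612,285), with a faint break in each that is probably the post. I'll read the raw pixels there, and check the grasp offset (TCP y 308.8).

```bash
python3 - <<'E'
from h import *
t=np.mean([viewer.capture('top').astype(float).mean(2) for _ in range(8)],0)
np.set_printoptions(linewidth=200)
print('c285..299');
for r in range(188,200): print(r,t[r,285:300].round().astype(int))
print('c313..329')
for r in range(197,211): print(r,t[r,313:330].round().astype(int))
E
python3 -m creep '0 0.004 -0.002 0 0 0 40;0 0 0 0 0 0 40;0 0 0 0 0 0 20;0 0 0 0 0 0 0;0 0 0 0 0 0 0;0 0 0 0 0 0 0;0 0 0 0 0 0 0;0 0 0 0 0 0 0'
```

```text
c285..299
188 [ 43 132 147 148 148 148 148 148 148 148 148 148 148 148 148]
189 [ 36 141 149 148 148 148 149 148 148 148 148 148 148 148 148]
190 [ 84 141 148 148 148 148 148 148 148 149 148 148 149 148 148]
191 [132 146 148 148 148 148 148 148 148 148 148 148 148 148 148]
192 [142 140 121 134 136 142 147 141 147 148 149 148 148 149 149]
193 [141 133  86  93  95 115 137 126 144 148 149 149 148 149 149]
194 [149 115  71  46  48  77  99  92 114 135 147 149 149 149 149]
195 [141  89  62  52  49  63  69  64  70  93 109 117 135 147 149]
196 [143 117  64  59  46  58  67  62  61  61  61  70 123 146 149]
197 [149 143 128 114 108  82  65  61  61  61  61  61 134 148 149]
198 [153 150 149 143 142 133 128 114  85  64  62  76 141 149 150]
199 [116 121 132 150 150 149 149 144 133 128 114 115 145 150 150]
c313..329
197 [150 150 150 150 150 150 150 150 150 150 150 150 150 150 150 150 151]
198 [150 150 150 150 150 150 150 150 150 150 150 151 150 150 151 151 150]
199 [150 150 150 150 150 150 150 150 150 150 150 150 150 151 150 151 150]
200 [150 150 150 150 150 150 150 150 150 150 151 150 150 151 151 1
[... 190 characters left out ...]
75 112 118 137 149 151 151 151 151 142]
204 [151 151 136  82  48  61  62  65  71  70  96 111 119 137 150 151 115]
205 [151 151 126  89  40  59  59  65  67  64  64  64  73  97 145 155  94]
206 [151 151 140 134 113  92  79  67  65  64  64  64  64  77 144 145  83]
207 [155 157 152 151 146 137 134 117 114  87  67  65  64 112 147 127  77]
208 [114 123 136 153 157 152 152 146 145 136 130 117  88 126 153 107  68]
209 [149 110  97 112 120 131 137 153 152 151 152 146 136 143 164  99  63]
210 [188 176 174 149 126  92  89 114 120 133 152 152 152 152 147  88  63]
time: 8.48
tool_pos: [505.1, 313.2, 76.3]
tcp_rot: [-3.139, 0.002, 2.926]
contact_force: [-0.1, 0.9, -0.0]
grip_width: 11.8
finger_force: 30.0
```

Gripped (11.8 mm on a 12 mm rib). The slot centres project onto the nominal binder pose to within 0.5 px, so the pose is good, and the posts seem shifted toward +y by a few mm. Lift and carry.

```bash
python3 -m creep '0 0 0.01 0 0 0 0;0 0 0.02 0 0 0 0;0 0 0.03 0 0 0 0;0 0 0.03 0 0 0 0;0.01 -0.03 0.01 0 0 -0.06 0;0.0122 -0.034 0 0 0 0 0;0.0122 -0.034 0 0 0 0 0;0.0122 -0.034 0 0 0 0 0'
python3 -m creep '0.0122 -0.034 0 0 0 0 0;0.0122 -0.034 0 0 0 0 0;0.0122 -0.034 0 0 0 0 0;0.0122 -0.034 0 0 0 0 0;0.0122 -0.034 0 0 0 0 0;0.002 -0.01 0 0 0 0 0;0 0 -0.01 0 0 0 0;0 0 0 0 0 0 0'
python3 - <<'E'
from h import *
o=stat()
def g(a,x0,y0,w,h,m): return cv2.resize(a[y0:y0+h,x0:x0+w],None,fx=m,fy=m,interpolation=cv2.INTER_CUBIC)
t=viewer.capture('top')[:,:,::-1]; s=viewer.capture('side')[:,:,::-1]
cv2.imwrite('pics/t6.png',t);cv2.imwrite('pics/s6.png',s)
z=o['tool_pos'][2]-76.3
for c in('top','side'):print(c,proj(c,[tow([0,44,z]),tow([0,-36,z]),tow([0,40,52]),tow([0,-40,52])]).round(1).tolist())
cv2.imwrite('pics/c6.png',np.hstack([g(t,265,150,80,110,5),g(s,245,165,80,110,5)]))
E
```

```text
time: 9.15
tool_pos: [551.9, 179.9, 177.5]
tcp_rot: [-3.14, 0.003, 2.867]
contact_force: [1.2, -1.0, -2.4]
grip_width: 11.6
finger_force: 30.0
time: 9.82
tool_pos: [613.6, 1.0, 164.7]
tcp_rot: [-3.139, -0.002, 2.864]
contact_force: [-0.8, 0.7, -2.3]
grip_width: 11.6
finger_force: 30.0
t 9.8167 J [-0.12  0.62  1.43 -0.    1.09 -1.41] w [613.6   1.  164.7] b [ 41.2   3.4 164.7]
ztool_b [-0.002 -0.002 -1.   ] ytool_b [ 0.002  1.    -0.002] F_b [-1.   0.4 -2.3] grip 11.6 29.998428225517273
top [[291.2, 189.7], [323.0, 199.5], [292.1, 193.2], [322.7, 202.7]]
side [[285.3, 200.5], [283.6, 223.4], [285.2, 209.6], [283.5, 232.3]]
```

View pics/c6.png

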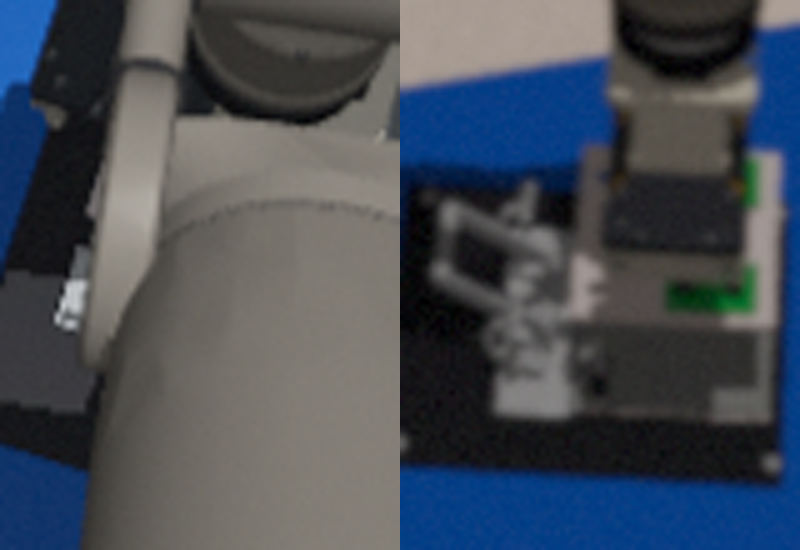

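The side crop shows the held carrier: near edge at row 325 from about x=572 to 775, near hole around (597,290). The top view is blocked by the arm. I'll compare the predicted corners.

Run:
```python
from h import *
c=np.array([41.2,3.4,88.4])
P={'nl_b':(-55,-60,0),'nr_b':(55,-60,0),'nl_t':(-55,-60,5),'nr_t':(55,-60,5),'fr_t':(55,60,5),'fl_t':(-55,60,5),'hole-':(-42,-40,5),'hole+':(-42,40,5)}
u=proj('side',[tow(c+np.array(v)) for v in P.values()]);
for k,v in zip(P,u): print(k,v.round(1),((v-[245,165])*5+[402.5,2.5]).round())
B={'slabnl':(-13,-60,16),'slabnr':(97,-60,16),'scr':(105,-100,6)}
for k,v in B.items(): w=proj('side',tow(v))[0];print(k,w.round(1),((w-[245,165])*5+[402.5,2.5]).round())
s=cv2.imread('pics/s6.png').mean(2)
print('row along plate near left edge r222-232,c272-290')
for r in range(218,234): print(r,s[r,274:292].round().astype(int))
print('right'); 
for r in range(222,234): print(r,s[r,312:326].round().astype(int))
```

```text
nl_b [278.  229.3] [567. 324.]
nr_b [318.8 231.3] [772. 334.]
nl_t [278.  228.2] [567. 319.]
nr_t [318.9 230.2] [772. 329.]
fr_t [319.8 195.7] [776. 156.]
fl_t [280.9 193.9] [582. 147.]
hole- [283.2 222.5] [594. 290.]
hole+ [285.  199.6] [603. 175.]
slabnl [278.5 245.4] [570. 404.]
slabnr [317.8 247.4] [766. 414.]
scr [320.2 261.7] [779. 486.]
row along plate near left edge r222-232,c272-290
218 [ 82  86  87  78  82 113 141 150 147 139 126  98  76  65  61  59  65  69]
219 [ 76  70  71  69  79 115 141 151 151 148 135 109  85  72  68  68  69  70]
220 [ 63  61  62  64  82 114 142 151 149 141 131 111  87  75  70  73  72  73]
221 [ 61  61  60  66  84 116 141 147 139 122 109  94  83  76  74  74  75  75]
222 [ 59  61  63  66  84 117 141 143 125 102  84  79  74  75  75  75  76  77]
223 [ 61  62  62  69  84 115 140 146 129 107  94  88  80  77  77  77  74  77]
224 [ 75  67  64  71  90 120 142 148 142 128 113 102  89  79  77  75  77  76]
225 [ 94  89  80  84 105 128 145 150 144 127 108  95  82  78  77  76  75  77]
226 [112 108 103 108 121 133 146 147 136 113  89  81  77  77  75  76  77  73]
227
[... 496 characters left out ...]
22 [ 41  53  61  83 117 142 147 131  91  58  49  61  68  67]
223 [ 33  47  57  84 118 142 146 131  94  57  56  61  67  69]
224 [ 42  46  62  88 118 143 148 132  91  55  52  61  69  65]
225 [ 49  50  64  89 121 143 148 132  92  54  57  62  64  69]
226 [ 67  67  72  93 123 144 146 131  93  58  54  62  70  69]
227 [ 96  94  97 111 131 147 147 130  91  56  58  62  70  64]
228 [125 123 125 132 143 149 146 129  90  57  56  63  65  65]
229 [130 130 130 133 138 140 137 122  86  58  54  62  68  69]
230 [103 102 104 108 114 113 112  97  67  49  59  67  69  68]
231 [65 65 67 75 83 94 90 74 54 48 55 62 66 67]
232 [46 49 51 56 71 85 86 71 50 44 58 65 65 66]
233 [46 43 47 52 73 88 86 69 47 46 52 66 66 64]
```

Run:
```python
from h import *
s=cv2.imread('pics/s6.png').mean(2); s0=cv2.imread('pics/s.png').mean(2)
B={'slabnr':(97,-60,16),'slabfr':(97,60,16),'slabnl':(-13,-60,16),'basenr':(105,-100,6),'basefr':(105,100,6),'basenl':(-125,-100,6),'basefl':(-125,100,6)}
for k,v in B.items(): print(k,proj('side',tow(v))[0].round(1))
for r in(238,242,246): print('s6',r,s[r,308:330].round().astype(int))
for r in(215,225,238): print('s0 c310',r,s0[r,310:330].round().astype(int))
for r in(252,256): print('base c308',r,s[r,308:330].round().astype(int),s[r,234:248].round().astype(int))
for c in(260,300): print('base near/far col',c,s0[252:270,c].round().astype(int),s0[196:212,c].round().astype(int), proj('side',[tow((x,y,6)) for x in(-60,40) for y in(-100,100)]).round(1).tolist())
```

```text
slabnr [317.8 247.4]
slabfr [318.6 213.3]
slabnl [278.5 245.4]
basenr [320.2 261.7]
basefr [321.4 204.9]
basenl [237.4 257.3]
basefl [245.1 201.3]
s6 238 [43 43 44 49 46 45 47 53 71 86 81 60 41 43 57 64 68 66 67 72 65 66]
s6 242 [64 65 65 66 68 67 65 70 78 89 79 55 40 47 59 67 65 70 67 71 68 65]
s6 246 [84 90 92 93 91 93 92 92 94 92 78 55 37 51 62 68 68 70 66 67 69 67]
s0 c310 215 [87 86 86 85 84 87 86 85 83 70 47 31 43 59 60 64 60 63 60 63]
s0 c310 225 [85 87 86 88 87 87 88 85 80 68 46 38 45 55 58 60 60 62 60 58]
s0 c310 238 [87 88 87 86 87 85 85 83 73 53 38 39 48 58 58 59 59 62 60 57]
base c308 252 [21 21 19 19 23 23 17 24 18 25 20 26 34 50 64 66 64 70 69 65 66 66] [64 65 65 69 61 48 37 31 47 72 79 73 47 29]
base c308 256 [18 19 20 21 21 26 24 20 29 48 69 80 75 68 66 66 67 66 66 67 66 67] [69 65 67 62 61 43 31 31 30 25 30 31 27 23]
base near/far col 260 [16 11 13 20 16 19 25 45 54 58 60 61 58 60 58 60 62 59] [59 59 60 59 58 58 41 31 22 16 22 21 18 15 14 22] [[260.6, 258.5], [266.6, 202.3], [296.6, 260.4], [299.7, 203.8]]
base near/far col 300 [13 20 21 23 22 17 17 18 19 43 56 57 62 60 64 62 62 63] [63 58 62 60 58 64 60 56 40 24 18 19 18 17 13 28] [[260.6, 258.5], [266.6, 202.3], [296.6, 260.4], [299.7, 203.8]]
```

Side-view comparison says the carrier should go about +2 mm in binder x. I'll descend to just above the post tops, then feel.

```bash
python3 -m creep '0.0019 -0.0005 -0.012 0 0 0 0;0 0 -0.01 0 0 0 0;0 0 -0.008 0 0 0 0;0 0 0 0 0 0 0;0 0 0 0 0 0 0'; python3 -c "from h import *;stat()"
python3 -m creep '0 0 -0.002 0 0 0 0;0 0 -0.001 0 0 0 0;0 0 0 0 0 0 0' | egrep 'pos|contact'
python3 -m creep '0 0 -0.001 0 0 0 0;0 0 0 0 0 0 0' | egrep 'pos|contact'
```

```text
time: 10.33
tool_pos: [616.1, 1.2, 135.3]
tcp_rot: [-3.139, -0.0, 2.866]
contact_force: [-0.1, -0.6, -1.0]
grip_width: 11.8
finger_force: 30.0
t 10.3333 J [-0.12  0.66  1.45 -0.    1.03 -1.42] w [616.1   1.2 135.3] b [ 43.6   4.2 135.3]
ztool_b [-0.    -0.002 -1.   ] ytool_b [-0.001  1.    -0.002] F_b [ 0.  -0.6 -1. ] grip 11.8 29.998507797718048
tool_pos: [616.7, 0.6, 133.4]
contact_force: [-0.6, 0.2, -2.4]
tool_pos: [616.6, 0.6, 132.4]
contact_force: [-0.5, -0.2, -1.7]
```

```bash
for i in 1 2 3; do python3 -m creep '0 0 -0.001 0 0 0 0;0 0 0 0 0 0 0' | egrep 'pos|contact'; done
```

```text
tool_pos: [616.6, 0.6, 131.3]
contact_force: [0.6, -0.0, -1.6]
tool_pos: [616.5, 0.6, 130.2]
contact_force: [0.6, -0.2, -1.1]
tool_pos: [616.5, 0.6, 129.2]
contact_force: [-0.3, 0.6, -1.4]
```

```bash
python3 -m creep '0 0 -0.001 0 0 0 0;0 0 0 0 0 0 0' | egrep 'pos|contact'
```

```text
tool_pos: [616.5, 0.7, 128.2]
contact_force: [-1.0, 0.4, -1.9]
```

```bash
python3 -m creep '0 0 -0.001 0 0 0 0;0 0 0 0 0 0 0' | egrep 'pos|contact'; python3 -c "from h import *;print(stat()['moment'])"
```

```text
tool_pos: [616.5, 0.7, 127.2]
contact_force: [-0.6, -0.1, -1.9]
t 11.5833 J [-0.12  0.67  1.46 -0.    1.01 -1.42] w [616.5   0.7 127.2] b [ 44.1   3.8 127.2]
ztool_b [ 0.001 -0.002 -1.   ] ytool_b [ 0.     1.    -0.002] F_b [-0.6 -0.3 -1.9] grip 11.5 29.99847114086151
[-0.00175455  0.04539307  0.04044848]
```

```bash
for i in 1 2; do python3 -m creep '0 0 -0.001 0 0 0 0;0 0 0 0 0 0 0' | egrep 'pos|contact'; done
```

```text
tool_pos: [616.5, 0.7, 126.2]
contact_force: [-0.3, 0.2, -1.5]
tool_pos: [616.5, 0.7, 125.1]
contact_force: [0.2, 0.4, -0.7]
```

```bash
python3 -m creep '0 0 -0.001 0 0 0 0;0 0 0 0 0 0 0' | egrep 'pos|contact'; python3 -c "from h import *;print(stat()['moment'])"
```

```text
tool_pos: [616.5, 0.6, 124.2]
contact_force: [-1.8, 1.5, -2.0]
t 12.0833 J [-0.12  0.67  1.46 -0.    1.01 -1.42] w [6.165e+02 6.000e-01 1.242e+02] b [ 44.1   3.8 124.2]
ztool_b [ 0.001 -0.002 -1.   ] ytool_b [ 0.     1.    -0.002] F_b [-2.1  0.9 -2. ] grip 12.1 29.99898076057434
[-0.01033754  0.14499738 -0.04049291]
```

The underside is 4 mm below the post tops with only a light lateral force, so both holes have caught. I'll comply sideways and go on down.

```bash
python3 -m creep '-0.0006 0.0006 0 0 0 0 0;0 0 -0.001 0 0 0 0;0 0 -0.001 0 0 0 0;0 0 0 0 0 0 0' >/dev/null; python3 -c "from h import *;print(stat()['moment'])"
```

```text
t 12.4167 J [-0.12  0.67  1.46 -0.    1.   -1.41] w [615.9   1.3 122.1] b [ 43.4   4.3 122.1]
ztool_b [ 0.002 -0.002 -1.   ] ytool_b [-0.     1.    -0.002] F_b [ 0.2 -0.3 -1.3] grip 11.9 29.998434484004974
[ 0.04758538 -0.02758897 -0.00641672]
```

```bash
python3 -m creep '0 0 -0.001 0 0 0 0;0 0 -0.001 0 0 0 0;0 0 0 0 0 0 0' >/dev/null; python3 -c "from h import *;print(stat()['moment'])"
```

```text
t 12.6667 J [-0.12  0.68  1.47 -0.    1.   -1.41] w [615.9   1.2 120.1] b [ 43.4   4.2 120.1]
ztool_b [ 0.001 -0.002 -1.   ] ytool_b [ 0.     1.    -0.002] F_b [-0.3 -0.3 -0.8] grip 11.7 29.99856412410736
[ 0.03148527  0.00696981 -0.0094348 ]
```

```bash
python3 -m creep '0 0 -0.002 0 0 0 0;0 0 -0.002 0 0 0 0;0 0 -0.002 0 0 0 0;0 0 -0.002 0 0 0 0;0 0 0 0 0 0 0' |egrep 'pos|contact'
```

```text
tool_pos: [615.7, 1.3, 111.7]
contact_force: [-0.8, -0.3, -1.7]
```

```bash
python3 -m creep '0 0 -0.002 0 0 0 0;0 0 -0.002 0 0 0 0;0 0 -0.002 0 0 0 0;0 0 -0.002 0 0 0 0;0 0 0 0 0 0 0' |egrep 'pos|contact'
```

```text
tool_pos: [615.8, 1.3, 103.8]
contact_force: [-0.2, -0.3, -1.7]
```

```bash
python3 -m creep '0 0 -0.002 0 0 0 0;0 0 -0.002 0 0 0 0;0 0 -0.002 0 0 0 0;0 0 -0.0015 0 0 0 0;0 0 0 0 0 0 0' >/dev/null; python3 -c "from h import *;print(stat()['moment'])"
```

```text
t 13.9167 J [-0.12  0.71  1.48 -0.    0.95 -1.41] w [615.8   1.3  96.4] b [43.3  4.2 96.4]
ztool_b [ 0.001 -0.002 -1.   ] ytool_b [-0.     1.    -0.002] F_b [-0.   0.1 -1.6] grip 11.7 29.998590052127838
[-0.00250812 -0.00212554  0.01387739]
```

```bash
for i in 1 2 3; do python3 -m creep '0 0 -0.001 0 0 0 0;0 0 0 0 0 0 0' |egrep 'pos|contact'; done
```

```text
tool_pos: [616.0, 1.2, 95.7]
contact_force: [-1.1, -0.2, -1.4]
tool_pos: [616.0, 1.3, 94.8]
contact_force: [0.1, 0.4, -1.6]
tool_pos: [615.9, 1.3, 93.7]
contact_force: [-1.0, 0.8, -0.8]
```

```bash
python3 -m creep '0 0 -0.0007 0 0 0 0;0 0 0 0 0 0 0' |egrep 'pos|contact'
```

```text
tool_pos: [616.0, 1.3, 93.1]
contact_force: [-0.2, 0.2, -0.9]
```

```bash
python3 -m creep '0 0 -0.0007 0 0 0 0;0 0 0 0 0 0 0' |egrep 'pos|contact'
```

```text
tool_pos: [616.0, 1.2, 92.4]
contact_force: [0.4, -0.5, -2.7]
```

```bash
python3 -m creep '0 0 -0.0005 0 0 0 0;0 0 0 0 0 0 0' |egrep 'pos|contact'
```

```text
tool_pos: [616.0, 1.2, 92.3]
contact_force: [-1.0, 0.0, 2.5]
```

Seated. Release and rise.

```bash
python3 -m creep '0 0 0 0 0 0 20;0 0 0 0 0 0 40;0 0 0 0 0 0 40;0 0 0 0 0 0 40;0 0 0.005 0 0 0 40;0 0 0.02 0 0 0 40;0 0 0.03 0 0 0 40;0 0 0.03 0 0 0 40'
python3 -m creep '0 0 0.02 0 0 0 2;-0.034 0.01 0 0 0 0 2;-0.034 0.01 0 0 0 0 2;-0.034 0.01 0 0 0 0 2;-0.02 0.003 0 0 0 0 2;0 0 0 0 0 0 2'
python3 - <<'E'
from h import *
stat()
def g(a,x0,y0,w,h,m): return cv2.resize(a[y0:y0+h,x0:x0+w],None,fx=m,fy=m,interpolation=cv2.INTER_CUBIC)
t=viewer.capture('top')[:,:,::-1]; s=viewer.capture('side')[:,:,::-1]
cv2.imwrite('pics/c7.png',np.hstack([g(t,270,150,80,110,5),g(s,245,165,80,110,5)]))
E
```

```text
time: 15.58
tool_pos: [615.5, 1.3, 177.4]
tcp_rot: [-3.139, -0.0, 2.866]
contact_force: [0.1, 0.2, 0.1]
grip_width: 36.7
finger_force: 0.0
time: 16.08
tool_pos: [490.0, 35.3, 197.3]
tcp_rot: [-3.139, -0.002, 2.867]
contact_force: [0.9, 0.4, -0.6]
grip_width: 3.3
finger_force: 0.0
t 16.0833 J [-0.08  0.38  1.75 -0.    1.01 -1.38] w [490.   35.3 197.3] b [-87.    2.7 197.3]
ztool_b [-0.001 -0.003 -1.   ] ytool_b [-0.001  1.    -0.003] F_b [ 0.8  0.7 -0.6] grip 3.3 0.0
```

View pics/c7.png

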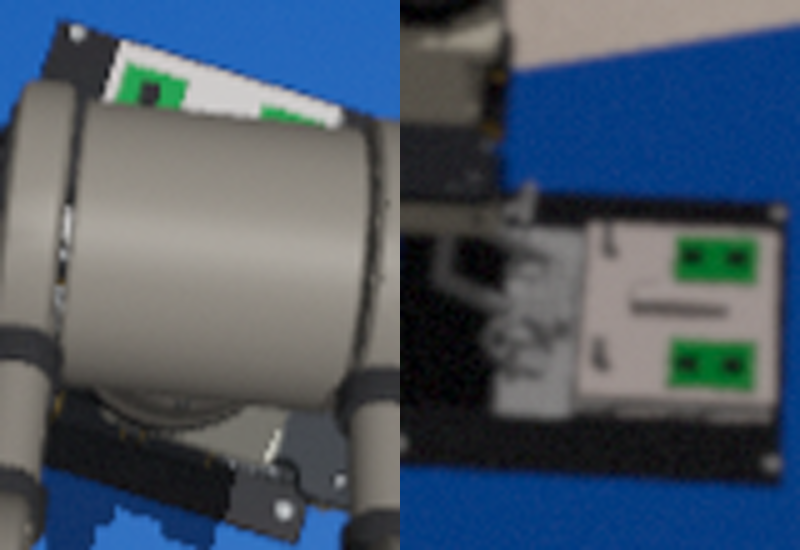

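The carrier lies flat on the stack, with both posts showing through its holes at about (610,240) and (600,352). Next I press the lever down along its arc.

```bash
python3 -m creep '-0.003 0 -0.02 0 0 0 2;0 0 -0.015 0 0 0 2;0 0 -0.008 0 0 0 2;0 0 0 0 0 0 2' |egrep 'pos|contact'
python3 -m creep '0 0 -0.004 0 0 0 2;-0.001 0.0003 -0.004 0 0 0 2;-0.001 0.0003 -0.004 0 0 0 2' |egrep 'pos|contact'; python3 -c "from h import *;stat()"
```

```text
tool_pos: [491.2, 34.0, 152.4]
contact_force: [0.1, -0.2, 0.3]
tool_pos: [489.0, 35.0, 143.4]
contact_force: [-10.7, 1.9, 20.2]
t 16.7667 J [-0.08  0.46  1.81 -0.    0.87 -1.38] w [489.   35.  143.4] b [-87.9   2.1 143.4]
ztool_b [ 0.001 -0.002 -1.   ] ytool_b [ 0.     1.    -0.002] F_b [-10.8  -1.1  20.2] grip 2.1 10.304018408060074
```

```bash
python3 -m creep '-0.002 0.0005 0 0 0 0 2;-0.002 0.0005 -0.001 0 0 0 2' |egrep 'pos|contact'
python3 -m creep '-0.002 0.0005 -0.003 0 0 0 2;-0.002 0.0005 -0.003 0 0 0 2' |egrep 'pos|contact'
```

```text
tool_pos: [487.3, 35.4, 142.9]
contact_force: [4.1, -2.6, 8.2]
tool_pos: [483.8, 36.4, 137.2]
contact_force: [3.7, -1.2, 8.5]
```

```bash
python3 -m creep '-0.0015 0.0004 -0.003 0 0 0 2;-0.0014 0.0004 -0.003 0 0 0 2;-0.0013 0.0003 -0.003 0 0 0 2;-0.0012 0.0003 -0.003 0 0 0 2' |egrep 'pos|contact'
python3 -m creep '-0.001 0.0003 -0.003 0 0 0 2;-0.0008 0.0002 -0.003 0 0 0 2;-0.0006 0.0002 -0.003 0 0 0 2;-0.0004 0.0001 -0.002 0 0 0 2' |egrep 'pos|contact'
```

```text
tool_pos: [478.2, 37.9, 124.7]
contact_force: [2.7, -0.8, 5.1]
tool_pos: [472.4, 39.1, 111.5]
contact_force: [0.2, 0.9, 1.2]
```

```bash
python3 -m creep '-0.0003 0 -0.002 0 0 0 2;0 0 -0.002 0 0 0 2;0 0 0 0 0 0 2' |egrep 'pos|contact'; python3 -c "from h import *;stat()"
```

```text
tool_pos: [471.7, 39.1, 107.2]
contact_force: [0.5, -0.0, 0.1]
t 18.0167 J [-0.08  0.5   1.89 -0.    0.76 -1.37] w [471.7  39.1 107.2] b [-105.6    1.4  107.2]
ztool_b [-0.001 -0.003 -1.   ] ytool_b [-0.     1.    -0.003] F_b [0.5 0.1 0.1] grip 2.0 0.0
```

The lever snapped past centre. A light touch to confirm it is home.

```bash
for i in 1 2 3; do python3 -m creep '0 0 -0.0008 0 0 0 2;0 0 0 0 0 0 2' |egrep 'pos|contact'; done
```

```text
tool_pos: [472.3, 39.1, 106.9]
contact_force: [0.3, 0.0, 0.5]
tool_pos: [472.5, 39.1, 106.3]
contact_force: [0.6, 0.3, 0.2]
tool_pos: [472.5, 39.0, 105.5]
contact_force: [0.5, 0.3, 0.4]
```

```bash
python3 -m creep '0 0 -0.0008 0 0 0 2;0 0 0 0 0 0 2' |egrep 'pos|contact'
python3 -m creep '0 0 0.01 0 0 0 2;0 0 0.03 0 0 0 2;0 0 0.03 0 0 0 2;-0.01 0.03 0.03 0 0 0 2;-0.01 0.035 0.01 0 0 0 2;-0.01 0.035 0 0 0 0 2;-0.01 0.035 0 0 0 0 2;0 0.035 0 0 0 0 2' |egrep 'pos|contact'
python3 -m creep '0 0.035 0 0 0 0 2;0 0.035 0 0 0 0 2;0 0.035 0 0 0 0 2;0 0.035 0 0 0 0 2;0 0 0 0 0 0 2' |egrep 'pos|contact'
python3 - <<'E'
from h import *
def g(a,x0,y0,w,h,m): return cv2.resize(a[y0:y0+h,x0:x0+w],None,fx=m,fy=m,interpolation=cv2.INTER_CUBIC)
t=viewer.capture('top')[:,:,::-1]; s=viewer.capture('side')[:,:,::-1]
cv2.imwrite('pics/c8.png',np.hstack([g(t,265,150,80,110,5),g(s,245,165,80,110,5)]))
E
```

```text
tool_pos: [472.6, 39.0, 104.7]
contact_force: [0.2, 0.8, 0.6]
tool_pos: [431.0, 209.1, 213.9]
contact_force: [-0.1, -0.2, -0.8]
tool_pos: [432.4, 352.9, 213.3]
contact_force: [-0.7, -0.7, 0.6]
```

View pics/c8.png

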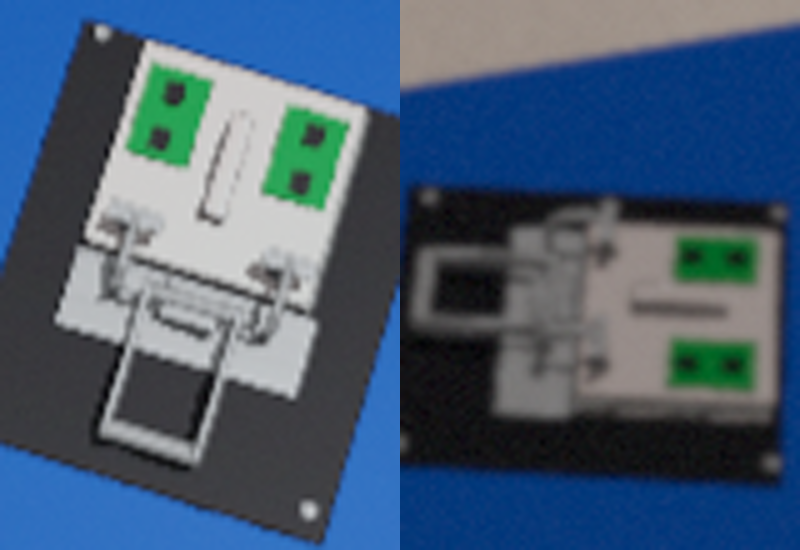

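The lever is back at its home place, with the bar at about (150,447) matching the first picture. The rings are closed over the posts and the carrier is flat on the stack. Handing in.

```bash
python3 -c "
from plant import order;print(order.close_job())"
```

```text
the job is handed in; nothing more can be done
None
```

The carrier is filed flat over both posts, the lever is home with the rings closed over it, the arm is clear, and the job is handed in; the hand-in call returned no verdict.

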